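Reset the tripped breakers in order

ROBOT

A 7-joint arm with a two-finger parallel gripper is mounted at the origin on a cart in front of the work surface, level with it; the furniture and walls round the work are solid. World frame = base frame: x ahead of the robot, y to its left, z up, the work surface at z = 0. Lengths are in m, angles in rad, forces in N, time in s.
With the tool pointing down it reaches from about 0.425 to 0.975 m from the base axis. Payload 16.7 kg.
Tool frame: the origin (TCP) lies on the centre line of the jaws, within the pads' length; the fingertips stand 25 mm ahead of it and the grasp point (between the pads) lies 6 mm ahead of it; z points along the fingers, y is the line along which they close (so a half turn about z gives the same grasp; the last joint's range is limited). The gripper opens to 85 mm and grips with 20 to 120 N. Pads are 22 mm wide; open, the fingers measure 114 mm over their backs; the gripper's body (76 mm by 85 mm) begins 54 mm behind the grasp point. The pads swing forward as they close: fully open they stand 13 mm farther back than shut.
Start: joints at [-1.329, 0.426, 0.074, 1.606, -0.034, 1.111, -0.067], TCP at [0.258, 0.624, 0.231] pointing down, gripper open.
Joint ranges: [-2.85, 2.85], [-0.5, 2.14], [-1.23, 1.37], [0.21, 2.46], [-1.02, 4.16], [0.16, 2.05], [-2.73, 2.73]. Speed limits (rad/s): [1.89, 1.89, 2.39, 2.39, 3.01, 3.01, 3.01].

INTERFACE

Orientations are given as [roll, pitch, yaw] about the fixed x, y, z axes, in that order (R = Rz(yaw) Ry(pitch) Rx(roll)).
In Python, from workcell import bot gives the robot as it stands.
- The arm moves only by the tool move_arm, never from a script. Its argument "targets" is a list of rows, each a list of 7 numbers: the turn, a rotation vector about the tool's x, y, z in degrees, then the shift along the tool's x, y, z in mm, then the finger opening in mm, from 0 to 85.4. In form: [[ax, ay, az, x, y, z, grip], ...]. A call has 1 to 20 rows; each row shifts and turns the commanded pose from where the row before left it, along the tool's axes as they then stand; what a row does not reach is not made up. A row lasts 1/12 s, in which the tool goes at most 41.7 mm and 7.16 degrees, less where a joint would pass 70% of its speed; a pose out of reach is approached as far as the arm can. A call is refused whole if a number of a shift passes 41.7 or a number of a turn 7.16, either way. A call with a gripper value outside its range is refused whole. The fingers move at their own pace and stop on an object; "grip_force" is the grip in N (left out, the last holds). Time passes only in rows, so rows that do not move let the fingers close. It gives the time, the measured TCP pose, the force, the opening and the grip force at its end, in the units of the state.
- bot.state(): the state, without advancing time (a new reading comes with each control period).
- bot.read_camera(name): name is "scene" or "side" or "wrist"; returns the picture (480x640x3 uint8, blue, green, red); there is no depth.
- bot.calibration(name): a dict with "camera_matrix" (3x3 intrinsics, pixels), "R" (3x3) and "t" (3): a world point X has camera coordinates R X + t. Camera axes: x right, y down, z forward; pixel columns grow to the right and rows downward; lengths in m; the calibration is good to about 2 mm. A picture is of the moment at which its call begins: read the wrist's pose just before it. calibration takes no time and is no camera call; for the wrist camera it gives the pose at the moment of the call.
- bot.hand_in(): hands the job in; it is judged then, once.
The state is a dict: "t": time; "joint_pos": joint angles; "dq": joint speeds; "joint_torque": joint torques, N m; "tcp_pos": TCP position; "orientation": TCP orientation; "force": force on the tool from outside, world axes, zero at the start; "moment": the same for the moment, N m; "finger_gap": finger opening in m; "grip_force": force on a finger pad.
Only numpy, scipy, OpenCV 4.12 (cv2) and the standard library are available. Lean on these libraries where they do the work, as an engineer would, in place of code of your own. Each camera call takes 0.05 s, during which the arm holds its last target. There are 200 camera calls.

TASK

Reset the tripped breakers on the test rail by pressing their black keys down gently with a fingertip, each until its white band has gone in and it stays fully home: first the big round key, then the long bar key, then the small round key. Leave the square key out, since its circuit is under repair, and do not shift or pick up any of the loose things lying about. Finish with the hand clear of everything.

Things in the scene. Friction and masses are not known exactly. Their poses are not given: they have to be found in the camera images.
- rail: fixed plywood board, 110 x 330 x 12 mm, flat on the bench, with a steel rail that carries four grey breaker modules 72 mm apart, in no fixed order, each with one black key in the middle of its top. Origin: centre of the underside; y along the rail, z up
- big_round_cap: black key, big round, 34 mm in diameter, facing up. Origin: centre of its top face, 80 mm above the bench and 18 mm above its grey collar when out (up to 1 mm lower at the start); axes as the rail's. It is a sprung cap on a latching stem: 3 N (3.5 mm) starts the stem, which goes in 6 mm; the cap yields 6 mm in all (5 N). So it is home pressed 9.5 mm below its out height, with a hard stop at 12 mm; let go, it rests 6 mm below it
- big_round (a joint): how far the stem of the big round key is in, m: 0 to 0.001 at the start (out, a white band shows between key and collar), 0.006 fully home (band gone). It stays wherever it is pushed and cannot be pulled out again
- long_bar_cap: black key, long narrow bar, 42 mm along the rail's x axis by 13 mm, facing up. Origin: centre of its top face, 80 mm above the bench and 18 mm above its grey collar when out (up to 1 mm lower at the start); axes as the rail's. It is a sprung cap on a latching stem: 3 N (3.5 mm) starts the stem, which goes in 6 mm; the cap yields 6 mm in all (5 N). So it is home pressed 9.5 mm below its out height, with a hard stop at 12 mm; let go, it rests 6 mm below it
- long_bar (a joint): how far the stem of the long bar key is in, m: 0 to 0.001 at the start (out, a white band shows between key and collar), 0.006 fully home (band gone). It stays wherever it is pushed and cannot be pulled out again
- small_round_cap: black key, small round, 18 mm in diameter, facing up. Origin: centre of its top face, 80 mm above the bench and 18 mm above its grey collar when out (up to 1 mm lower at the start); axes as the rail's. It is a sprung cap on a latching stem: 3 N (3.5 mm) starts the stem, which goes in 6 mm; the cap yields 6 mm in all (5 N). So it is home pressed 9.5 mm below its out height, with a hard stop at 12 mm; let go, it rests 6 mm below it
- small_round (a joint): how far the stem of the small round key is in, m: 0 to 0.001 at the start (out, a white band shows between key and collar), 0.006 fully home (band gone). It stays wherever it is pushed and cannot be pulled out again
- square_cap: black key, square, 26 x 26 mm, facing up. Origin: centre of its top face, 80 mm above the bench and 18 mm above its grey collar when out (up to 1 mm lower at the start); axes as the rail's. Same build and height as the other keys; to be left out
- square (a joint): how far the stem of the square key is in, m: 0 to 0.001 at the start (out, a white band shows between key and collar), 0.006 fully home (band gone). It stays wherever it is pushed and cannot be pulled out again
- battery_aa: bystander near the rail: a battery standing on end, 14 mm across, 50 mm tall. Origin at its underside (may lie off its middle)
- capacitor_3: bystander near the rail: a drum-shaped capacitor with red leads, 36 x 84 x 35 mm, lying. Origin at its underside (may lie off its middle)
- wick_spool: bystander near the rail: a flat spool, 61 x 58 x 24 mm, lying. Origin at its underside (may lie off its middle)
- circuit_board: bystander near the rail: a small circuit board, 45 x 70 x 15 mm. Origin at its underside (may lie off its middle)
- marker: bystander near the rail: a white marker pen, 17 x 141 x 14 mm, lying. Origin at its underside (may lie off its middle)

How it is judged:
On the way, in this order (a step that is already met when the one before it is completed fails the run):
1. the big round key is home (value of joint big_round above 0.005 m), for 0.1 s.
2. the long bar key is home (value of joint long_bar above 0.005 m), for 0.1 s.
3. the small round key is home (value of joint small_round above 0.005 m), for 0.1 s.
At the end, for the whole second after the job is handed in: the big round, long bar and small round stems are each in by more than 5 of their 6 mm, the square one by less than 2.5 mm; every bystander is within 15 mm of its start and the battery stands (value of joint each of big_round, long_bar, small_round above 0.005 m and value of joint square below 0.0025 m and distance of each of battery_aa, capacitor_3, wick_spool, circuit_board, marker from where it was at the start of the episode below 0.015 m and angle between battery_aa's own z axis and vertical below 0.5 rad); the robot touches nothing.
It fails at once if a key is pushed in before the one that comes before it is home ((value of joint long_bar above 0.0025 m and value of joint big_round below 0.005 m) or (value of joint small_round above 0.0025 m and value of joint long_bar below 0.005 m)).
It fails at once if the square key is pushed in (value of joint square above 0.0025 m).
It fails at once if a key is pressed hard (over 20 N) (contact force between any of big_round_cap, long_bar_cap, small_round_cap, square_cap and anything else above 20 N).
It fails at once if a bystander is shifted or lifted (over 15 mm), or the battery knocked over (distance of any of battery_aa, capacitor_3, wick_spool, circuit_board, marker from where it was at the start of the episode above 0.015 m or angle between battery_aa's own z axis and vertical above 0.5 rad).
It also fails if it takes over 51 s, if anything falls off the work surface, if the arm or the gripper's body presses on something with over 40 N, if the wrist force passes 120 N, or if a joint passes its speed limit or range.

## Working session

There is one attempt and no reset: what is moved stays moved. The work goes in short steps, Python scripts to look and compute and a tool call to move; the robot and the scene stay as the last step left them, time stands still between calls to the robot, and variables do not carry over. Pictures are saved under pics/ and viewed, at most 10 in all, crops included, and the job is handed in when it is done.

Besides the shell and the picture viewer there is one more tool, called after "Request:" by a JSON object that holds its "fn" and its "kwargs". move_arm: Moves the arm, as the interface text tells. Its arguments: {"type":"object","properties":{"targets":{"type":"array"},"grip_force":{"type":"number"}},"required":["targets"]}

```bash
mkdir -p pics; python3 - <<'E'
from workcell import bot
import cv2
s=bot.state();print({k:s[k] for k in('t','tcp_pos','orientation','force','finger_gap')})
for n in('scene','side'):
    cv2.imwrite(f'pics/{n}0.png',bot.read_camera(n));c=bot.calibration(n);print(n,c)
E
```

```text
{'t': 0.0, 'tcp_pos': array([0.25763513, 0.62341994, 0.23010785]), 'orientation': array([-3.14024981e+00,  1.30902870e-04,  2.74972081e+00]), 'force': array([ 0.41972642,  1.52979012, -0.59911735]), 'finger_gap': 0.08530573956614497}
scene {'camera_matrix': array([[503.26446258,   0.        , 327.66461113],
       [  0.        , 503.26446258, 235.84264348],
       [  0.        ,   0.        ,   1.        ]]), 'R': array([[ 0.42907729, -0.9032319 , -0.00805131],
       [-0.41781528, -0.19056334, -0.88832201],
       [ 0.80082649,  0.38452276, -0.45915049]]), 't': array([-0.31226459,  0.28037469,  0.47280775])}
side {'camera_matrix': array([[489.67652511,   0.        , 326.80845284],
       [  0.        , 489.67652511, 232.21106531],
       [  0.        ,   0.        ,   1.        ]]), 'R': array([[-0.97827322, -0.20724484,  0.0055746 ],
       [-0.11826048,  0.53574497, -0.83605729],
       [ 0.170282  , -0.81855171, -0.54861383]]), 't': array([0.50844776, 0.14867274, 0.74479222])}
```

View pics/scene0.png

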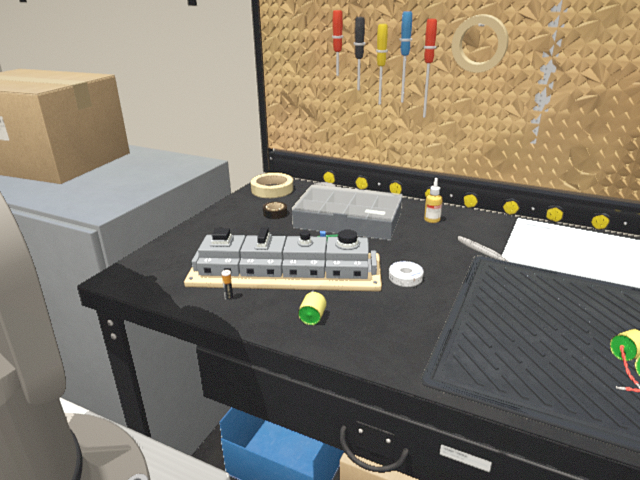

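View pics/side0.png

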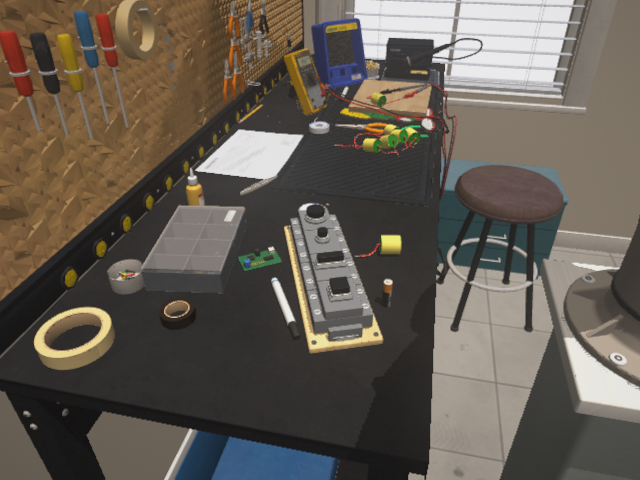

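The rail's keys, running left to right in the scene view, are square (221,236), bar (263,238), small round (305,237) and big round (347,238). In the side view they are at (340,285), (330,257), (322,233) and (316,212). The battery is at (228,285) in the scene view, just on the robot's side of the rail.

```bash
cat > h.py <<'E'
from workcell import bot
import numpy as np, cv2
def cast(c,p,z):
    K,R,t=c['camera_matrix'],c['R'],c['t']
    d=R.T@np.linalg.solve(K,[p[0],p[1],1.]); o=-R.T@t
    return o+d*(z-o[2])/d[2]
def proj(c,X):
    q=c['camera_matrix']@(c['R']@np.asarray(X)+c['t']); return q[:2]/q[2]
E
python3 - <<'E'
from h import *
P={'scene':[(221,234),(263,235),(305,235),(347,237)],'side':[(340,285),(330,257),(322,232),(316,211)]}
for n in P:
    c=bot.calibration(n); print(n,[cast(c,p,.08).round(3)[:2].tolist() for p in P[n]])
c=bot.calibration('scene');d=bot.calibration('side')
for nm,a,z in[('battery',(228,298),0),('cap',(312,310),.017),('spool',(406,274),.02)]: print(nm,cast(c,a,z).round(3))
print('bat',cast(d,(387,303),0).round(3),'cap',cast(d,(390,245),.017).round(3))
print(proj(c,bot.state()['tcp_pos']),proj(d,bot.state()['tcp_pos']))
w=bot.calibration('wrist');T=bot.state();print('wrist cam pos',-w['R'].T@w['t'],w['R'][2],T['tcp_pos'])
E
```

```text
scene [[0.473, 0.077], [0.5, 0.01], [0.529, -0.053], [0.551, -0.12]]
side [[0.481, 0.095], [0.508, 0.032], [0.536, -0.035], [0.561, -0.1]]
battery [0.415 0.031 0.   ]
cap [ 0.422 -0.119  0.017]
spool [ 0.575 -0.218  0.02 ]
bat [0.414 0.028 0.   ] cap [ 0.425 -0.113  0.017]
[-146.85391931  142.66619271] [ 740.67721408 1068.96117323]
wrist cam pos [0.18838734 0.65245873 0.37467467] [ 0.27074628 -0.11235357 -0.95607172] [0.25762243 0.62347846 0.2301843 ]
```

Request:
{"fn": "move_arm", "kwargs": {"targets": [[0,0,0,-26,-24,-1.5,0],[0,0,0,-26,-24,-1.5,0],[0,0,0,-26,-24,-1.5,0],[0,0,0,-26,-24,-1.5,0],[0,0,0,-26,-24,-1.5,0],[0,0,0,-26,-24,-1.5,0],[0,0,0,-26,-24,-1.5,0],[0,0,0,-26,-24,-1.5,0],[0,0,0,-26,-24,-1.5,0],[0,0,0,-26,-24,-1.5,0],[0,0,0,-26,-24,-1.5,0],[0,0,0,-26,-24,-1.5,0],[0,0,0,-26,-24,-1.5,0],[0,0,0,-26,-24,-1.5,0],[0,0,0,-26,-24,-1.5,0],[0,0,0,-26,-24,-1.5,0],[0,0,0,-26,-24,-1.5,0],[0,0,0,-26,-24,-1.5,0],[0,0,0,-26,-24,-1.5,0],[0,0,0,0,0,0,0]]}}

```text
t: 1.77
tcp_pos: [0.5418, 0.0071, 0.2597]
orientation: [-3.14, 0.002, 2.743]
force: [-1.4, -0.7, 0.1]
finger_gap: -0.0001
grip_force: 0.0
```

```bash
python3 - <<'E'
from h import *
s=bot.state();print(s['t'],s['tcp_pos'],s['orientation'],s['force'],np.abs(s['dq']).max())
w=bot.calibration('wrist');np.savez('w1',**w);cv2.imwrite('pics/w1.png',bot.read_camera('wrist'))
print(w['R'],-w['R'].T@w['t'],w['camera_matrix'][0])
E
```

```text
1.7667 [0.54183677 0.00708813 0.25971685] [-3.14018079e+00  2.00950268e-03  2.74292318e+00] [-1.42103342 -0.68185628  0.12817065] 0.12545783857228524
[[ 0.38694957  0.92210011 -0.00119183]
 [ 0.8812169  -0.36941214  0.29494311]
 [ 0.2715268  -0.11517837 -0.95551407]] [0.47255266 0.03666213 0.40405349] [368.07636913   0.         317.32226649]
```

View pics/w1.png

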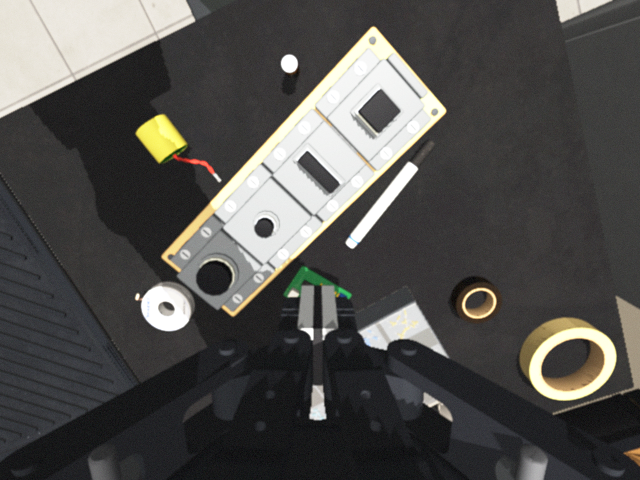

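The wrist view shows all four keys clearly: square (379,112), bar (319,171), small round (265,225) and big round (213,275). The closed fingertips are at about (318,290).

```bash
python3 - <<'E'
from h import *
w=dict(np.load('w1.npz'));im=cv2.imread('pics/w1.png');g=im.max(2)
for nm,p,th in[('square',(379,112),60),('bar',(319,171),60),('small',(265,225),60),('big',(213,275),30)]:
    m=(g<th).astype(np.uint8);n,l,st,ce=cv2.connectedComponentsWithStats(m,connectivity=4)
    k=l[p[1],p[0]];print(nm,g[p[1],p[0]],st[k],ce[k].round(1),cast(w,ce[k],.08).round(4),cast(w,p,.08).round(4))
s=np.array([.5418,.0071,.2597]);print('tip proj',proj(w,s-[0,0,.025]))
E
python3 -c "
import cv2;im=cv2.imread('pics/w1.png')[90:310,160:420];cv2.imwrite('pics/w1c.png',cv2.resize(cv2.convertScaleAbs(im,alpha=1.5,beta=20),None,fx=2.7,fy=2.7,interpolation=2))"
```

```text
square 80 [     0      0    640    480 130111] [337.6 191.9] [0.5344 0.0299 0.08  ] [0.4852 0.0868 0.08  ]
bar 72 [     0      0    640    480 130111] [337.6 191.9] [0.5344 0.0299 0.08  ] [0.511  0.0217 0.08  ]
small 64 [     0      0    640    480 130111] [337.6 191.9] [0.5344 0.0299 0.08  ] [ 0.5371 -0.0427  0.08  ]
big 33 [     0      0    640    480 273724] [323.7 218.8] [0.5525 0.009  0.08  ] [ 0.5628 -0.1095  0.08  ]
tip proj [316.79788623 279.23754006]
```

View pics/w1c.png

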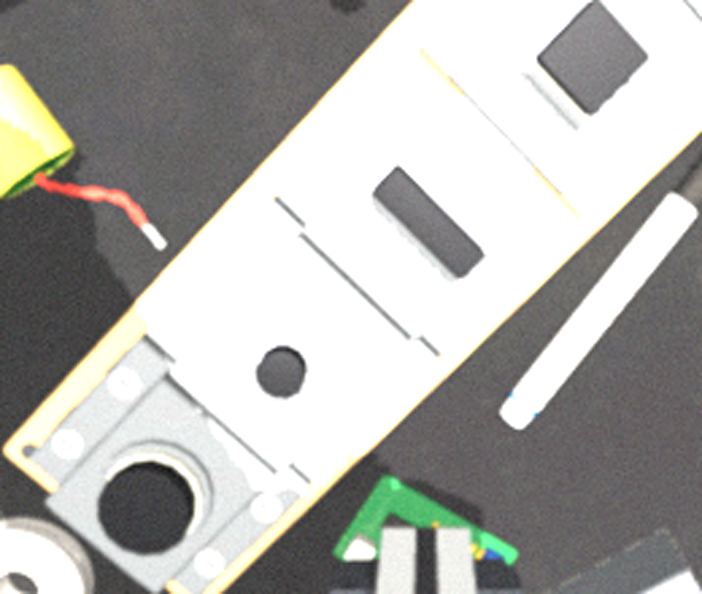

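```bash
python3 - <<'E'
from h import *
w=dict(np.load('w1.npz'));s=bot.state();p=s['tcp_pos'];y=s['orientation'][2]
tx=np.array([np.cos(y),np.sin(y)]);ty=np.array([np.sin(y),-np.cos(y)])
Q={}
for nm,c in[('square',(593,57)),('bar',(429,222)),('small',(281,372)),('big',(147,507))]:
    X=cast(w,(160+c[0]/2.7,90+c[1]/2.7),.08);Q[nm]=X;d=(X-p)[:2]
    print(nm,X.round(4),'tool dx,dy mm',(d@tx*1e3).round(1),(d@ty*1e3).round(1))
k=list(Q.values());print([np.linalg.norm(k[i+1]-k[i]).round(4) for i in range(3)], s['tcp_pos'])
E
```

```text
square [0.4848 0.0875 0.08  ] tool dx,dy mm 81.6 49.7
bar [0.5119 0.0212 0.08  ] tool dx,dy mm 31.0 -0.9
small [ 0.5392 -0.0446  0.08  ] tool dx,dy mm -19.6 -51.1
big [ 0.5659 -0.1095  0.08  ] tool dx,dy mm -69.3 -100.6
[np.float64(0.0716), np.float64(0.0712), np.float64(0.0702)] [0.54084756 0.0100779  0.25925966]
```

Request:
{"fn": "move_arm", "kwargs": {"targets": [[0,0,0,-12,-17,15,0],[0,0,0,-12,-17,15,0],[0,0,0,-12,-17,20,0],[0,0,0,-12,-17,20,0],[0,0,0,-11,-17,25,0],[0,0,0,-10,-16,25,0],[0,0,0,0,0,0,0],[0,0,0,0,0,0,0],[0,0,0,0,0,0,0]]}}

```text
t: 2.57
tcp_pos: [0.5654, -0.1051, 0.1395]
orientation: [3.141, -0.0, 2.75]
force: [0.6, 0.4, 0.3]
finger_gap: 0.0003
grip_force: 0.0
```

```bash
cat > g.py <<'E'
from h import *
import sys
K=dict(square=(.4848,.0875),bar=(.5119,.0212),small=(.5392,-.0446),big=(.5659,-.1105))
s=bot.state();p=s['tcp_pos'];y=s['orientation'][2]
tx=np.array([np.cos(y),np.sin(y)]);ty=np.array([np.sin(y),-np.cos(y)])
d=np.array(K[sys.argv[1]])-p[:2];print(s['t'],p.round(4),s['orientation'].round(3),s['force'].round(2),'d',(d@tx*1e3).round(1),(d@ty*1e3).round(1),'tip',(p[2]-.025).round(4))
E
python3 g.py big; python3 - <<'E'
from h import *
cv2.imwrite('pics/a.png',np.hstack([cv2.resize(bot.read_camera('side')[130:370,220:460],(400,400)),cv2.resize(bot.read_camera('wrist')[100:420,160:480],(400,400))]))
E
```

```text
2.5667 [ 0.5654 -0.1051  0.1395] [ 3.141 -0.     2.75 ] [0.64 0.41 0.3 ] d -2.5 -4.8 tip 0.1145
```

View pics/a.png

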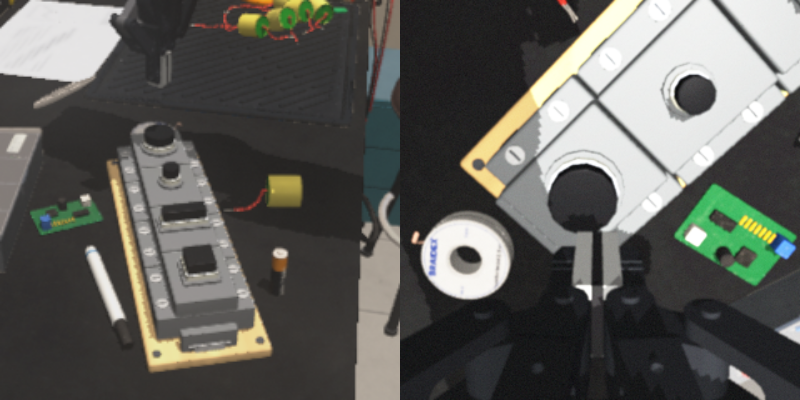

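The fingertips are lined up above the big round key, and nothing else is nearby. I'll correct sideways, then come down slowly.

Request:
{"fn": "move_arm", "kwargs": {"targets": [[0,0,0,-1.3,-2.5,10,0],[0,0,0,-1.2,-2.3,10,0],[0,0,0,0,0,8,0],[0,0,0,0,0,2,0],[0,0,0,0,0,0,0],[0,0,0,0,0,0,0]]}}

```text
t: 3.17
tcp_pos: [0.5657, -0.1114, 0.1091]
orientation: [-3.141, -0.0, 2.75]
force: [0.2, -0.2, -0.7]
finger_gap: 0.0
grip_force: 0.0
```

```bash
python3 g.py big
```

```text
3.1667 [ 0.5657 -0.1114  0.1091] [-3.141 -0.     2.75 ] [ 0.23 -0.19 -0.73] d 0.2 0.9 tip 0.0841
```

Not touching yet. Next I'll press to a tip height of about 0.073.

Request:
{"fn": "move_arm", "kwargs": {"targets": [[0,0,0,0,0,2,0],[0,0,0,0,0,2,0],[0,0,0,0,0,2,0],[0,0,0,0,0,1,0],[0,0,0,0,0,0,0],[0,0,0,0,0,0,0]]}}

```text
t: 3.67
tcp_pos: [0.5658, -0.1114, 0.1023]
orientation: [-3.141, -0.0, 2.75]
force: [0.0, -0.3, 0.4]
finger_gap: -0.0003
grip_force: 0.0
```

Request:
{"fn": "move_arm", "kwargs": {"targets": [[0,0,0,0,0,1.5,0],[0,0,0,0,0,1.5,0],[0,0,0,0,0,1,0],[0,0,0,0,0,0,0],[0,0,0,0,0,0,0]]}}

```text
t: 4.08
tcp_pos: [0.5658, -0.1114, 0.0982]
orientation: [-3.141, -0.0, 2.75]
force: [0.2, -1.1, 0.0]
finger_gap: -0.0
grip_force: 0.0
```

Request:
{"fn": "move_arm", "kwargs": {"targets": [[0,0,0,0,0,1.5,0],[0,0,0,0,0,1.5,0],[0,0,0,0,0,0,0],[0,0,0,0,0,0,0]]}}

```text
t: 4.42
tcp_pos: [0.5658, -0.1114, 0.0952]
orientation: [-3.141, -0.0, 2.75]
force: [-0.1, -0.4, 0.6]
finger_gap: 0.0002
grip_force: 0.0
```

```bash
python3 g.py big; python3 - <<'E'
from h import *
cv2.imwrite('pics/b.png',np.hstack([cv2.resize(bot.read_camera('side')[150:270,256:376],(400,400),interpolation=2),cv2.resize(bot.read_camera('scene')[180:300,287:407],(400,400),interpolation=2)]))
E
```

```text
4.4167 [ 0.5658 -0.1114  0.0952] [-3.141 -0.     2.75 ] [-0.14 -0.41  0.57] d 0.2 0.9 tip 0.0702
```

View pics/b.png

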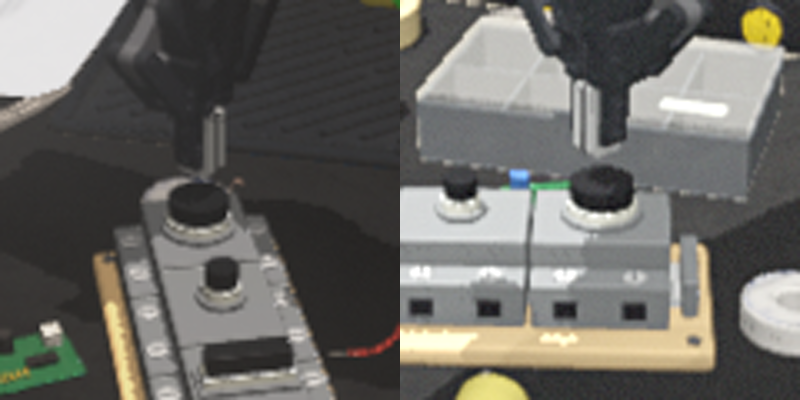

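The fingertip isn't touching. It sits at scene (346,226) and side (319,203), with the key top at scene (348,235) and side (315,211). I'll triangulate both, along with the other keys.

```bash
python3 - <<'E'
from h import *
a=bot.calibration('scene');b=bot.calibration('side')
P=lambda c:c['camera_matrix']@np.c_[c['R'],c['t']]
for nm,p,q in[('tip',(346,226),(319,202.5)),('big',(348,235),(315.4,211.5)),('small',(305,233.5),(322,230.5)),('bar',(263,235),(330,256.5)),('square',(221,234),(340,285))]:
    X=cv2.triangulatePoints(P(a),P(b),np.array(p,float),np.array(q,float));X=(X[:3]/X[3]).ravel()
    print(nm,X.round(4),'resid',(proj(a,X)-p).round(1),(proj(b,X)-q).round(1))
p=bot.state()['tcp_pos']
for d in(0,.025):print(d,proj(a,p-[0,0,d]),proj(b,p-[0,0,d]))
E
```

```text
tip [ 0.5597 -0.113   0.0928] resid [-0.7  1.2] [-0.6 -1.2]
big [ 0.5668 -0.1137  0.0727] resid [-0.8  1.2] [-0.7 -1.2]
small [ 0.5391 -0.0473  0.0758] resid [-0.3  0.5] [-0.3 -0.5]
bar [0.5114 0.0188 0.0721] resid [-0.2  0.3] [-0.2 -0.3]
square [0.483  0.0854 0.0728] resid [-0.4  0.5] [-0.5 -0.6]
0 [345.87621427 224.17036987] [314.87364118 200.15389076]
0.025 [345.74957103 237.46432191] [314.98043315 212.09738897]
```

By triangulation the tip is about 20 mm above the key, so it's shorter than I assumed. I'll go down by feel.

Request:
{"fn": "move_arm", "kwargs": {"targets": [[0,0,0,0,0,3,0],[0,0,0,0,0,3,0],[0,0,0,0,0,3,0],[0,0,0,0,0,1,0],[0,0,0,0,0,0,0],[0,0,0,0,0,0,0]]}}

```text
t: 5.02
tcp_pos: [0.5658, -0.1114, 0.0852]
orientation: [-3.141, -0.0, 2.75]
force: [0.0, 0.2, -0.9]
finger_gap: -0.0001
grip_force: 0.0
```

Request:
{"fn": "move_arm", "kwargs": {"targets": [[0,0,0,0,0,1,0],[0,0,0,0,0,1,0],[0,0,0,0,0,1,0],[0,0,0,0,0,0,0],[0,0,0,0,0,0,0]]}}

```text
t: 5.43
tcp_pos: [0.5658, -0.1114, 0.0823]
orientation: [-3.141, -0.0, 2.75]
force: [0.2, 0.3, 0.2]
finger_gap: -0.0002
grip_force: 0.0
```

```bash
python3 g.py big; python3 - <<'E'
from h import *
cv2.imwrite('pics/c.png',np.hstack([cv2.resize(bot.read_camera('side')[150:270,256:376],(400,400),interpolation=2),cv2.resize(bot.read_camera('scene')[180:300,287:407],(400,400),interpolation=2)]))
E
```

```text
5.4333 [ 0.5658 -0.1114  0.0823] [-3.141 -0.     2.75 ] [0.18 0.3  0.21] d 0.3 0.9 tip 0.0573
```

View pics/c.png

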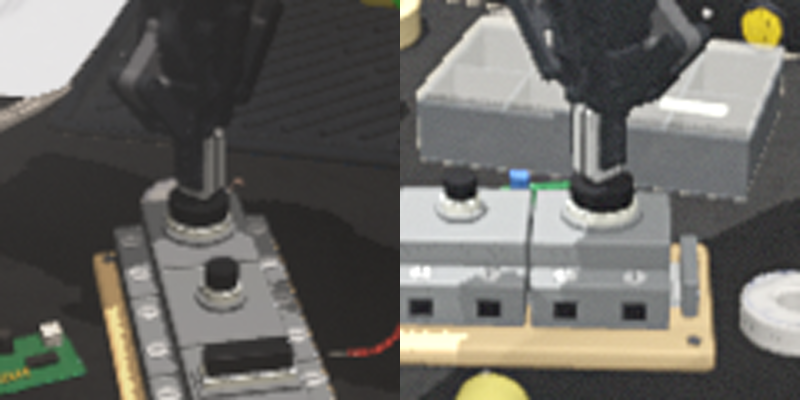

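The tip is now right at the key's top face, at scene (347,233), with no force yet. I'll continue in small steps.

Request:
{"fn": "move_arm", "kwargs": {"targets": [[0,0,0,0,0,1,0],[0,0,0,0,0,1,0],[0,0,0,0,0,0,0],[0,0,0,0,0,0,0]]}}

```text
t: 5.87
tcp_pos: [0.5658, -0.1114, 0.0802]
orientation: [-3.141, -0.0, 2.75]
force: [-0.4, 0.7, 0.0]
finger_gap: -0.0003
grip_force: 0.0
```

Request:
{"fn": "move_arm", "kwargs": {"targets": [[0,0,0,0,0,1,0],[0,0,0,0,0,1,0],[0,0,0,0,0,0,0],[0,0,0,0,0,0,0]]}}

```text
t: 6.2
tcp_pos: [0.5658, -0.1114, 0.0783]
orientation: [-3.142, -0.0, 2.75]
force: [-0.3, -0.0, 0.3]
finger_gap: 0.0004
grip_force: 0.1
```

Request:
{"fn": "move_arm", "kwargs": {"targets": [[0,0,0,0,0,1,0],[0,0,0,0,0,1,0],[0,0,0,0,0,0,0],[0,0,0,0,0,0,0]]}}

```text
t: 6.53
tcp_pos: [0.5659, -0.1114, 0.0763]
orientation: [-3.142, 0.0, 2.75]
force: [-0.2, -0.0, 2.5]
finger_gap: 0.0001
grip_force: 0.9
```

Contact came at TCP z of about 0.0787. Home is about 9.5–10 mm below that, and I'm aiming for 4–4.5 N.

Request:
{"fn": "move_arm", "kwargs": {"targets": [[0,0,0,0,0,1.5,0],[0,0,0,0,0,1.5,0],[0,0,0,0,0,1.5,0],[0,0,0,0,0,1,0],[0,0,0,0,0,0,0],[0,0,0,0,0,0,0]]}}

```text
t: 7.03
tcp_pos: [0.5659, -0.1114, 0.0708]
orientation: [-3.142, 0.0, 2.75]
force: [-0.4, -0.4, 2.5]
finger_gap: -0.0001
grip_force: 1.2
```

Request:
{"fn": "move_arm", "kwargs": {"targets": [[0,0,0,0,0,1,0],[0,0,0,0,0,1,0],[0,0,0,0,0,0,0],[0,0,0,0,0,0,0]]}}

```text
t: 7.37
tcp_pos: [0.5659, -0.1114, 0.0688]
orientation: [-3.142, 0.0, 2.75]
force: [-0.3, 0.3, 4.2]
finger_gap: -0.0
grip_force: 2.0
```

```bash
python3 - <<'E'
from h import *
import time
F=[]
for i in range(6): bot.read_camera('side');F.append(bot.state()['force'][2])
print(np.round(F,2),np.mean(F),bot.state()['tcp_pos'],bot.state()['t'])
E
```

```text
[3.92 3.7  3.56 4.71 4.69 2.91] 3.9150693301618205 [ 0.56590168 -0.11142795  0.06886842] 7.6667
```

Request:
{"fn": "move_arm", "kwargs": {"targets": [[0,0,0,0,0,0.7,0],[0,0,0,0,0,0,0],[0,0,0,0,0,0,0]]}}

```text
t: 7.92
tcp_pos: [0.5659, -0.1114, 0.0681]
orientation: [-3.142, 0.0, 2.75]
force: [1.0, 0.0, 4.2]
finger_gap: -0.0001
grip_force: 2.3
```

```bash
python3 - <<'E'
from h import *
F=[]
for i in range(5): bot.read_camera('side');F.append(bot.state()['force'][2])
print(np.round(F,2),np.mean(F),bot.state()['tcp_pos'],bot.state()['t'])
E
python3 g.py bar
```

```text
[4.37 4.7  5.43 4.52 4.65] 4.732798827537496 [ 0.56586878 -0.11137996  0.06814193] 8.1667
8.1667 [ 0.5659 -0.1114  0.0681] [-3.142  0.     2.75 ] [ 1.47 -0.15  4.65] d 100.5 101.9 tip 0.0431
```

Steady at 4.7 N, so the big round key is home. Next I'll lift and go over to the bar.

Request:
{"fn": "move_arm", "kwargs": {"targets": [[0,0,0,0,0,-12,0],[0,0,0,0,0,-20,0],[0,0,0,14,14,-3,0],[0,0,0,14,14,0,0],[0,0,0,14,14,0,0],[0,0,0,14,15,0,0],[0,0,0,14,15,0,0],[0,0,0,15,15,0,0],[0,0,0,15,15,0,0],[0,0,0,0,0,8,0],[0,0,0,0,0,6,0],[0,0,0,0,0,0,0],[0,0,0,0,0,0,0]]}}

```text
t: 9.25
tcp_pos: [0.5123, 0.0201, 0.089]
orientation: [-3.141, -0.001, 2.749]
force: [0.1, 0.6, -0.0]
finger_gap: -0.0002
grip_force: 0.0
```

```bash
python3 g.py bar; python3 - <<'E'
from h import *
cv2.imwrite('pics/d.png',np.hstack([cv2.resize(bot.read_camera('side')[180:300,266:386],(400,400),interpolation=2),cv2.resize(bot.read_camera('scene')[180:300,240:360],(400,400),interpolation=2)]))
E
```

```text
9.25 [0.5123 0.0201 0.089 ] [-3.141e+00 -1.000e-03  2.749e+00] [ 0.06  0.62 -0.  ] d 0.8 0.9 tip 0.064
```

View pics/d.png

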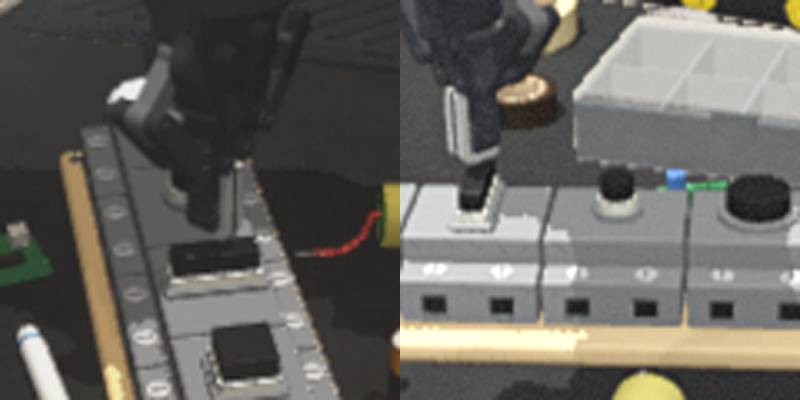

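The big key's white band is gone, at about scene (347,240). The fingertip is centred above the bar, so I'll press it.

Request:
{"fn": "move_arm", "kwargs": {"targets": [[0,0,0,0.8,0.9,4,0],[0,0,0,0,0,4,0],[0,0,0,0,0,2,0],[0,0,0,0,0,1.5,0],[0,0,0,0,0,1.5,0],[0,0,0,0,0,0,0],[0,0,0,0,0,0,0]]}}

```text
t: 9.93
tcp_pos: [0.5119, 0.0221, 0.0761]
orientation: [-3.141, -0.0, 2.75]
force: [-1.1, -1.2, 2.9]
finger_gap: -0.0001
grip_force: 1.1
```

Request:
{"fn": "move_arm", "kwargs": {"targets": [[0,0,0,0,0,1.5,0],[0,0,0,0,0,1.5,0],[0,0,0,0,0,1.5,0],[0,0,0,0,0,1.5,0],[0,0,0,0,0,0.7,0],[0,0,0,0,0,0,0],[0,0,0,0,0,0,0]]}}

```text
t: 10.52
tcp_pos: [0.512, 0.0222, 0.0694]
orientation: [-3.142, 0.0, 2.75]
force: [-0.9, -0.4, 4.0]
finger_gap: -0.0002
grip_force: 1.7
```

```bash
cat > f.py <<'E'
from h import *
F=[]
for i in range(5): bot.read_camera('side');F.append(bot.state()['force'][2])
print(np.round(F,2),np.mean(F),bot.state()['tcp_pos'],bot.state()['t'])
E
python3 f.py
```

```text
[2.55 3.9  3.81 4.45 3.59] 3.6602858739349147 [0.51201089 0.02221209 0.06947672] 10.7667
```

Request:
{"fn": "move_arm", "kwargs": {"targets": [[0,0,0,0,0,0.7,0],[0,0,0,0,0,0.5,0],[0,0,0,0,0,0,0],[0,0,0,0,0,0,0]]}}

```text
t: 11.1
tcp_pos: [0.512, 0.0222, 0.0682]
orientation: [-3.142, 0.0, 2.75]
force: [-0.1, -2.7, 5.1]
finger_gap: -0.0001
grip_force: 2.2
```

```bash
python3 f.py; python3 g.py small
```

```text
[4.31 4.9  4.27 4.69 3.44] 4.322892713628521 [0.51200056 0.02215236 0.06822838] 11.35
11.35 [0.512  0.0222 0.0682] [-3.142  0.     2.75 ] [-0.54 -2.68  3.44] d -50.6 -51.3 tip 0.0432
```

The bar key is home. On to the small round key.

Request:
{"fn": "move_arm", "kwargs": {"targets": [[0,0,0,0,0,-12,0],[0,0,0,0,0,-20,0],[0,0,0,-12,-13,0,0],[0,0,0,-13,-13,0,0],[0,0,0,-13,-13,0,0],[0,0,0,-13,-13,0,0],[0,0,0,0,0,6,0],[0,0,0,0,0,5,0],[0,0,0,0,0,0,0],[0,0,0,0,0,0,0]]}}

```text
t: 12.18
tcp_pos: [0.5387, -0.0445, 0.0887]
orientation: [-3.141, -0.001, 2.751]
force: [0.1, -0.3, 0.4]
finger_gap: -0.0003
grip_force: 0.0
```

```bash
python3 g.py small; python3 - <<'E'
from h import *
cv2.imwrite('pics/e.png',np.hstack([cv2.resize(bot.read_camera('side')[170:290,266:386],(400,400),interpolation=2),cv2.resize(bot.read_camera('scene')[180:300,240:360],(400,400),interpolation=2)]))
E
```

```text
12.1833 [ 0.5387 -0.0445  0.0887] [-3.141e+00 -1.000e-03  2.751e+00] [ 0.12 -0.27  0.38] d -0.6 0.1 tip 0.0637
```

View pics/e.png

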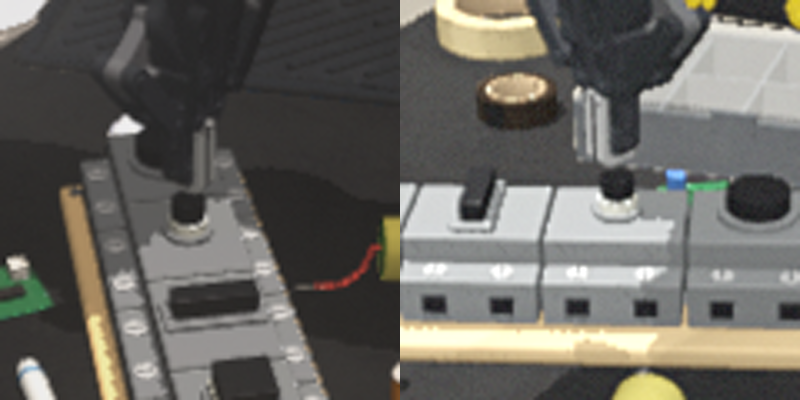

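The bar's band is gone too, at scene (264,239). The tip is over the small round key at scene (305,235), so I'll press it.

Request:
{"fn": "move_arm", "kwargs": {"targets": [[0,0,0,-1,0,4,0],[0,0,0,-1,0,4,0],[0,0,0,0,0,2,0],[0,0,0,0,0,1.5,0],[0,0,0,0,0,1.5,0],[0,0,0,0,0,0,0],[0,0,0,0,0,0,0]]}}

```text
t: 12.87
tcp_pos: [0.5411, -0.046, 0.0762]
orientation: [3.142, -0.0, 2.75]
force: [-1.1, 1.3, 2.1]
finger_gap: 0.0003
grip_force: 1.2
```

Request:
{"fn": "move_arm", "kwargs": {"targets": [[0,0,0,0,0,1.5,0],[0,0,0,0,0,1.5,0],[0,0,0,0,0,1.5,0],[0,0,0,0,0,1.5,0],[0,0,0,0,0,0.7,0],[0,0,0,0,0,0,0],[0,0,0,0,0,0,0]]}}

```text
t: 13.45
tcp_pos: [0.5411, -0.046, 0.0695]
orientation: [-3.142, -0.0, 2.75]
force: [-0.5, 2.0, 3.2]
finger_gap: -0.0002
grip_force: 1.7
```

Request:
{"fn": "move_arm", "kwargs": {"targets": [[0,0,0,0,0,0.5,0],[0,0,0,0,0,0.5,0],[0,0,0,0,0,0,0],[0,0,0,0,0,0,0]]}}

```text
t: 13.78
tcp_pos: [0.5412, -0.046, 0.0686]
orientation: [3.142, 0.0, 2.75]
force: [-0.3, 2.1, 3.6]
finger_gap: -0.0002
grip_force: 2.1
```

```bash
python3 f.py
```

```text
[3.51 4.77 4.32 3.39 3.81] 3.959711241647073 [ 0.54115293 -0.04604526  0.06855977] 14.0333
```

Home at about 4 N, with the same readings as the bar key. A slight extra push, then I'll lift clear.

Request:
{"fn": "move_arm", "kwargs": {"targets": [[0,0,0,0,0,0.4,0],[0,0,0,0,0,0,0],[0,0,0,0,0,0,0],[0,0,0,0,0,-12,0],[0,0,0,0,0,-30,0],[0,0,0,0,0,-35,0],[0,0,0,0,0,-35,0],[0,0,0,-20,0,-35,0],[0,0,0,-30,0,-20,0],[0,0,0,-20,0,0,0],[0,0,0,0,0,0,0],[0,0,0,0,0,0,0],[0,0,0,0,0,0,0]]}}

```text
t: 15.12
tcp_pos: [0.6048, -0.073, 0.2348]
orientation: [-3.141, -0.001, 2.749]
force: [-0.1, 0.2, 0.1]
finger_gap: -0.0001
grip_force: 0.0
```

```bash
python3 g.py small; python3 - <<'E'
from h import *
cv2.imwrite('pics/f.png',np.hstack([cv2.resize(bot.read_camera('side')[180:330,256:406],(400,400),interpolation=2),cv2.resize(bot.read_camera('scene')[180:330,190:390],(400,300),interpolation=2).__getitem__(slice(None)).copy() if 0 else cv2.resize(bot.read_camera('scene')[180:380,190:390],(400,400),interpolation=2)]))
E
```

```text
15.1167 [ 0.6048 -0.073   0.2348] [-3.141e+00 -1.000e-03  2.749e+00] [-0.1   0.15  0.09] d 71.4 1.2 tip 0.2098
```

View pics/f.png

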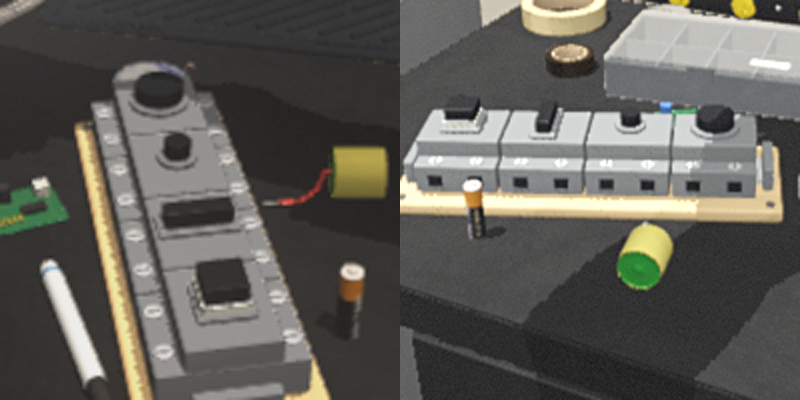

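The big, bar and small keys are in with no white band showing. The square key still shows its band (scene (222,240)), the battery is standing, and the hand is clear.

```bash
python3 -c "
from workcell import bot;print(bot.hand_in())"
```

```text
the job is handed in; nothing more can be done
None
```

I pressed the big round, long bar and small round keys home in that order, at about 4–5 N each; the square key is still out, the loose things I could see in the last pictures look undisturbed, the hand is clear, and the job is handed in at about 15 s (no verdict was returned).

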